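# Hold the valve block against the sprung sealing plate

### The arm

A 6-joint arm with a two-finger parallel gripper is mounted at the origin on the work surface. World frame = base frame: x ahead of the robot, y to its left, z up, the work surface at z = 0. Lengths are in m, angles in rad, forces in N, time in s.
With the tool pointing down it reaches from about 0.325 to 0.9 m from the base axis. Payload 3.5 kg.
Tool frame: the origin (TCP) lies between the finger pads; the fingertips stand ahead of it and the grasp point (between the pads) lies 11 mm behind it (ctrl.tip_extent is the z of the fingertips in the tool frame, in m); z points along the fingers, y is the direction in which the jaws open and shut (so a half turn about z gives the same grasp; the last joint's range is limited). The gripper opens to 85 mm and grips with 20 to 120 N. Pads are 22 mm wide; open, the fingers measure 114 mm over their backs; the gripper's body (76 mm by 85 mm) begins 54 mm behind the grasp point. The pads swing forward as they close: fully open they stand 13 mm farther back than shut.
Start: joints at [-1.307, 0.276, -0.026, 1.268, 0, 1.467], TCP at [0.224, -0.583, 0.239] pointing down, gripper open.
Joint ranges: [-3.12, 3.12], [-0.85, 1.88], [-1.08, 1.24], [-1.95, 2.15], [-1.57, 1.53], [-3.14, 3.14]. Speed limits (rad/s): [2.57, 2.57, 3.14, 3.14, 3.14, 3.14].

### API

Orientations are given as a unit quaternion [x, y, z, w].
In Python, from workcell import ctrl gives the robot as it stands.
- The arm moves only by the tool drive_tool, never from a script. Its argument "moves" is a list of rows, each an object of numbers: "ax", "ay", "az": the turn, a rotation vector about the world's x, y, z in rad; "x", "y", "z": the shift along the world's x, y, z in cm; "gripper": the finger opening in cm, from 0 to 8.54. In form: [{"ax": .., "ay": .., "az": .., "x": .., "y": .., "z": .., "gripper": ..}, ...]. A call has 1 to 5 rows; each row is the pose to reach, as a shift and turn from the pose commanded when the call began; what a row does not reach only later rows make up. A row lasts 1/10 s, in which the tool goes at most 50 mm and 8.59 degrees, less where a joint would pass 70% of its speed; a pose out of reach is approached as far as the arm can. A call with a gripper value outside its range is refused whole. The fingers move at their own pace and stop on an object; "force" is the grip in N (left out, the last holds). Time passes only in rows, so rows that repeat a pose let the fingers close. It gives the time, the measured TCP pose, the force and the opening at its end, in the units of the state.
- ctrl.sense(): the state, without advancing time (a new reading comes with each control period).
- ctrl.get_image(name): name is "scene" or "top"; returns a dict with "pixels" (420x560x3 uint8, red, green, blue), "range_z" (420x560 float32, m along the optical axis (not along the pixel's ray), 0 where there is no reading), "vertical_fov" (degrees; the focal length in pixels is half the picture's height over the tangent of half this angle, whatever the lens; pixels are square), "cx", "cy" (the principal point, pixels), "extrinsics" (4x4, takes a point from camera to world coordinates). Camera axes: x right, y down, z forward; pixel columns grow to the right and rows downward; lengths in m; the calibration is good to about 2 mm. A picture is of the moment at which its call begins.
- ctrl.close_job(): hands the job in, once; it reports no verdict.
Trained networks look in a picture, given as the dict that the camera call returned (one of the last four; its "shot" number tells which), for a name from the list of things; names that differ only in an ending like _2 or _b are one class to them, and where a whole thing is asked for, a point or a joint stands for the part that bears it (a point fixed in the world has none). Each returns a list of dicts, best first, with "confidence" (0 to 1); they miss things now and then, are a little off and sometimes report something else, mostly with a low value. They report only what shows in the picture. A call takes as long as a camera call. They do not tell look-alikes from the thing itself.
- ctrl.masks_of(picture, name): "region" (420x560 bool, what is visible of it) and "bbox" ([left, top, right, bottom] in pixels, round what is visible of it).
The state is a dict: "time_s": time; "joints": joint angles; "qd": joint speeds; "joint_efforts": joint torques, N m; "position": TCP position; "ee_rot": TCP orientation; "contact_force": force on the tool from outside, world axes, zero at the start; "torque": the same for the moment, N m; "width": finger opening in m.
Only numpy, scipy, OpenCV 4.12 (cv2) and the standard library are available. Lean on these libraries where they do the work, as an engineer would, in place of code of your own. Each camera call takes 0.05 s, during which the arm holds its last target.

### The job

Pick up the bare aluminium valve block with the brass nipple and be my third hand: hold it upright and square with its flange flat on the pump stand's sprung sealing plate, its two screw holes over the plate's two outer holes, and press the plate back until its pointer rests in the green band, never into the red. Finish while still holding it steadily there, in the gripper and off the bench, so that I can put in the screws. Leave the blue block and everything else on the bench where it is.

Things in the scene. Friction and masses are not known exactly. Their poses are not given: they have to be found in the camera images.
- valve: bare aluminium valve block, about 300 g. Body 50 (x) by 40 (y) by 44 mm (z); on its +x end a flange 8 mm thick, 84 mm wide (y), 44 tall, front face 33 mm from the origin, screw holes at y = +-33 mm, 22 mm up; brass nipple 24 mm long on the -x end, red disc on top. Origin: centre of the underside of the 50 x 40 body; z up, +x out of the flange. Grip from above across the 40 mm (y), behind the flange
- valve_face (a point): centre of the front face of the valve block's flange (on a thin black rubber disc), 33 mm along +x and 22 mm above the valve's origin; axes as the valve's
- stand: grey steel pump stand, fixed, in a new place each run. Origin on the bench straight below the centre of the free sealing plate's front; +x is the way to press (away from the robot), z up. Base 12 mm thick, x -20 to 130, y -85 to 105 mm. White scale block at its +y side (x -4 to 52, y 71 to 103 mm), top 74 mm above the bench, with a green band 8 mm long and beyond it (+x) a red one
- seal_face (a point): centre of the sealing plate's front face, 70 mm above the bench; moves with the plate; axes as the stand's. Bright steel plate 12 mm thick, 110 mm wide (y), 45 to 95 mm above the bench, with a dark hole here and one 33 mm to either side. Free space in front and above; no ledge below, so the gripper must carry the valve
- seal_plate (a joint): how far the sealing plate is pushed back along the stand's +x, m: 0 when free, at most 0.028; spring 700 N/m, no preload (7 N at 10 mm), springs back when released. A black pointer on the plate's +y end shows it on the scale block: in the green from 6 to 14 mm, in the red from 20 mm on
- blue_valve: blue plastic block of the same shape as the valve, with white nipple and white disc; not to be used. Origin: centre of the underside. It and the aluminium valve swap sides from run to run
- screwdriver: screwdriver with green handle, 160 mm long, lying on the bench; leave alone
- bottle: amber reagent bottle, 68 mm across, 160 mm tall, blue cap, upright; origin at its underside; leave alone
- jar: white plastic jar with red lid, 64 mm across, 90 mm tall, upright; leave alone
- beaker: glass beaker, 76 mm across, 100 mm tall, upright; leave alone
- spanner: steel spanner, 150 mm long, lying on the bench; leave alone
Things that resemble listed ones, but are neither listed nor needed, are in the scene too. Leave any turquoise look-alike of the stand alone.

How it is judged:
By the outcome, as a careful person would: the job done as asked, in the order asked, and still so for the second after the job is handed in, while the arm keeps its last pose, push and grip.
It also fails if it takes over 42 s, if anything falls off the work surface, if the arm or the gripper's body presses on something with over 40 N, if the wrist force passes 120 N, or if a joint passes its speed limit or range.

## Working session

There is one attempt and no reset: what is moved stays moved. The work goes in short steps, Python scripts to look and compute and a tool call to move; the robot and the scene stay as the last step left them, time stands still between calls to the robot, and variables do not carry over. Pictures are saved under pics/ and viewed, and the job is handed in when it is done.

Besides the shell and the picture viewer there is one more tool, called as name([rows], argument=value, ...), one row to a line, values as JSON. drive_tool: Moves the arm, as the interface text tells. Its arguments: {"type":"object","properties":{"moves":{"type":"array","items":{"type":"object","properties":{"ax":{"type":"number"},"ay":{"type":"number"},"az":{"type":"number"},"x":{"type":"number"},"y":{"type":"number"},"z":{"type":"number"},"gripper":{"type":"number"}}}},"force":{"type":"number"}},"required":["moves"]}

```bash
ls; mkdir -p pics; python3 - <<'E'
from workcell import ctrl
import cv2,numpy as np,pickle
s=ctrl.sense();print(s, ctrl.tip_extent)
d={}
for n in("scene","top"):
    p=ctrl.get_image(n);d[n]=p
    cv2.imwrite(f"pics/{n}0.png",p["pixels"][:,:,::-1])
    print(n,p["vertical_fov"],p["cx"],p["cy"],p["extrinsics"].round(4).tolist(),p.get("shot"))
    for o in("valve","blue_valve","stand","seal_plate"):
        for m in ctrl.masks_of(p,o): print(o,m["bbox"],round(m["confidence"],2),m["region"].sum())
pickle.dump(d,open("d0.pkl","wb"))
E
```

```text
pics
{'time_s': 0.0, 'joints': array([-1.30739937e+00,  2.77148504e-01, -2.79239220e-02,  1.26796847e+00,
       -6.75593268e-06,  1.46738610e+00]), 'qd': array([ 4.69666587e-05, -5.74283642e-04, -6.36483528e-04,  2.98132006e-04,
        1.89085360e-04,  1.09987192e-03]), 'joint_efforts': array([-2.75272532e-04, -4.45510733e+01,  2.95200884e+01,  1.64728321e-02,
       -3.20787569e-05, -4.44799184e-06]), 'position': array([ 0.22392964, -0.58268318,  0.23812976]), 'ee_rot': array([ 9.83228032e-01,  1.82377021e-01, -9.30465631e-05, -1.11842334e-03]), 'contact_force': array([-0.35042075, -0.37192119,  0.94638484]), 'torque': array([ 0.02070065, -0.01744269,  0.00267354]), 'width': 0.08519308258622027} 0.008
scene 47.23948383258753 279.566193635719 216.3437267187821 [[-0.8275, 0.4741, -0.3007, 0.9267], [0.5614, 0.708, -0.4284, 0.7096], [0.0098, -0.5233, -0.8521, 1.4593], [0.0, 0.0, 0.0, 1.0]] 1
valve [229.4, 175.4, 252.2, 199.8] 0.64 303
blue_valve [300.6, 272.2, 328.0, 297.6] 0.57 435
stand [193.6, 236.0, 250.3, 300.7] 0.77 2423
stand [343.5, 224.7, 397.6, 285.5] 0.63 2428
seal_plate [210.6, 232.7, 237.6, 270.8] 0.71 176
seal_plate [377.4, 224.8, 393.3, 261.5] 0.59 255
top 56.35580519116679 287.3727673266181 208.4307962841379 [[0.0047, -0.9944, 0.1054, 0.3219], [-0.9998, -0.0023, 0.0221, 0.009], [-0.0217, -0.1054, -0.9942, 1.1395], [0.0, 0.0, 0.0, 1.0]] 2
valve [361.0, 184.1, 389.0, 209.2] 0.92 386
blue_valve [192.7, 182.7, 222.9, 216.0] 0.72 464
blue_valve [281.7, 184.4, 304.1, 240.6] 0.44 320
stand [157.6, 242.1, 242.6, 315.0] 0.6 3673
seal_plate [266.5, 129.4, 304.7, 150.2] 0.66 346
seal_plate [170.0, 279.7, 215.4, 307.2] 0.65 303
```

View pics/scene0.png

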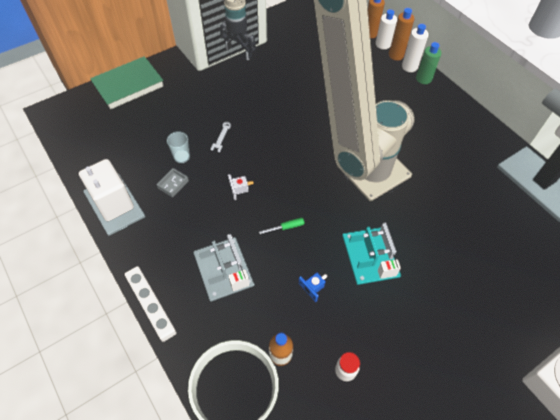

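View pics/top0.png

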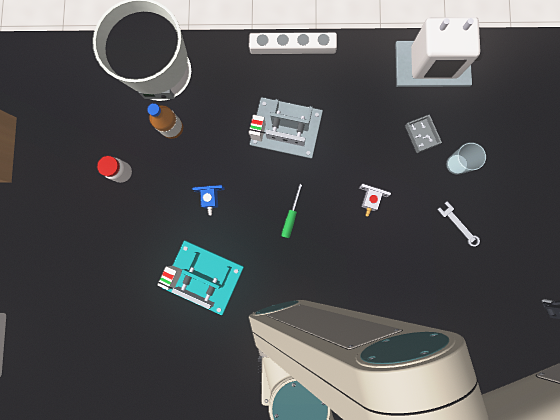

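The aluminium valve (red disc, brass nipple) is at top px (373,199) and scene px (240,185). The grey stand is at top (286,128) and scene (225,267). The blue valve and the turquoise look-alike are elsewhere. Next I measure.

```bash
cat > h.py <<'E'
import numpy as np,cv2
def cloud(p):
    H,W=p["range_z"].shape;f=H/2/np.tan(np.radians(p["vertical_fov"])/2)
    v,u=np.mgrid[:H,:W];z=p["range_z"]
    c=np.stack([(u-p["cx"])/f*z,(v-p["cy"])/f*z,z],-1)
    E=np.array(p["extrinsics"]);w=c@E[:3,:3].T+E[:3,3];w[z==0]=np.nan
    return w
def proj(p,P):
    f=p["range_z"].shape[0]/2/np.tan(np.radians(p["vertical_fov"])/2)
    E=np.array(p["extrinsics"]);c=(np.atleast_2d(P)-E[:3,3])@E[:3,:3]
    return np.c_[c[:,0]/c[:,2]*f+p["cx"],c[:,1]/c[:,2]*f+p["cy"]]
def crop(p,x0,y0,x1,y1,k,name):
    cv2.imwrite(name,cv2.resize(p["pixels"][y0:y1,x0:x1,::-1],None,fx=k,fy=k,interpolation=cv2.INTER_CUBIC))
E
python3 - <<'E'
import pickle;from h import *
d=pickle.load(open("d0.pkl","rb"))
crop(d["top"],240,90,330,165,8,"pics/t_stand.png");crop(d["top"],345,175,405,225,10,"pics/t_valve.png")
crop(d["scene"],185,225,265,305,7,"pics/s_stand.png");crop(d["scene"],220,165,265,205,13,"pics/s_valve.png")
for n,bs in(("top",(340,170,405,225)),("scene",(220,165,265,205))):
    w=cloud(d[n]);x0,y0,x1,y1=bs;P=w[y0:y1,x0:x1].reshape(-1,3)
    bench=np.nanmedian(P[:,2]);print(n,"bench",bench)
    hi=P[P[:,2]>.035];print(len(hi),hi.mean(0),np.percentile(hi[:,2],[5,50,95]))
    print(cv2.minAreaRect((hi[:,:2]*1000).astype(np.float32)))
    # red disc
    c=d[n]["pixels"][y0:y1,x0:x1].astype(int);m=(c[...,0]>130)&(c[...,1]<70)&(c[...,2]<70)
    q=w[y0:y1,x0:x1][m];print("red",m.sum(),np.nanmean(q,0))
    c2=(c[...,0]>130)&(c[...,2]<100)&(c[...,1]>80)
    q=w[y0:y1,x0:x1][c2];print("brass",c2.sum(),np.nanmean(q,0))
E
```

```text
top bench 0.001656983531661771
357 [ 0.47210803 -0.20794751  0.04537838] [0.04042165 0.04529045 0.05048315]
((469.67962646484375, -207.4768829345703), (83.07699584960938, 58.60129165649414), 70.997314453125)
red 45 [ 0.46593737 -0.20580996  0.04991152]
brass 22 [ 0.43937865 -0.19983891  0.03212126]
scene bench 0.0012173065652553161
192 [ 0.47442101 -0.20320903  0.04464556] [0.03701987 0.04452402 0.05192078]
((471.2636413574219, -202.1181640625), (84.7461166381836, 57.97191619873047), 72.57050323486328)
red 10 [ 0.46663319 -0.20291551  0.05105932]
brass 17 [ 0.4309216  -0.19844056  0.02204781]
```

View pics/t_stand.png

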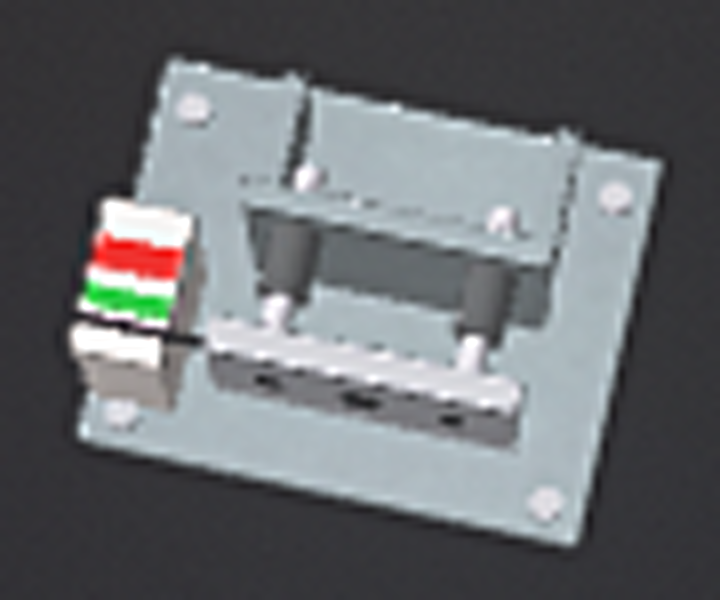

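View pics/t_valve.png

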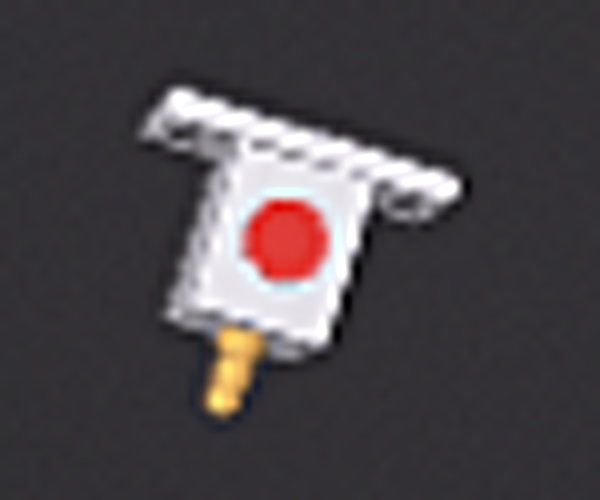

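View pics/s_stand.png

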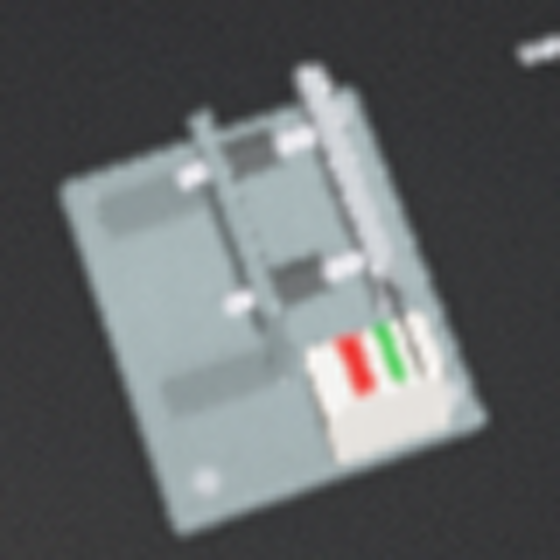

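View pics/s_valve.png

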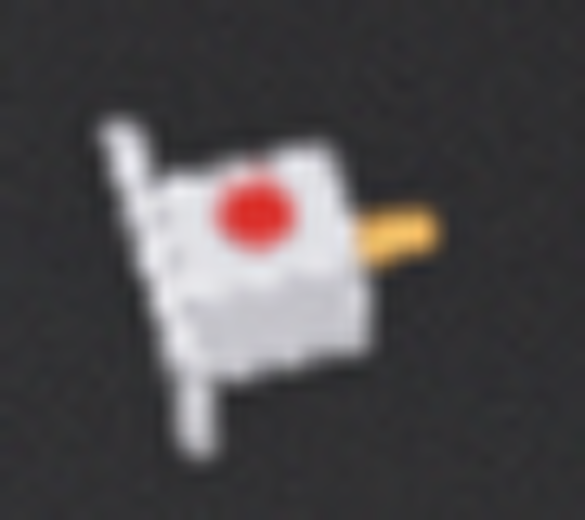

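```bash
cat > fit.py <<'E'
from h import *
from scipy.optimize import minimize
def box(x0,x1,y0,y1,z0,z1): return np.array([[x,y,z] for x in(x0,x1) for y in(y0,y1) for z in(z0,z1)])*1e-3
a=np.linspace(0,6.2832,12,endpoint=False)
nip=np.array([[x,5*np.cos(t),22+5*np.sin(t)] for x in(-49,-25) for t in a])*1e-3
VALVE=[box(-25,25,-20,20,0,44),box(25,33,-42,42,0,44)]
STAND=[box(-20,130,-85,105,0,12),box(0,12,-55,55,45,95),box(-4,52,71,103,0,74)]
def T(q,P,z=0.):
    x,y,t=q[:3];c,s=np.cos(t),np.sin(t)
    return np.c_[c*P[:,0]-s*P[:,1]+x,s*P[:,0]+c*P[:,1]+y,P[:,2]+z]
def render(p,parts,win,K=8):
    x0,y0,x1,y1=win;m=np.zeros(((y1-y0)*K,(x1-x0)*K),np.uint8)
    for P in parts:
        uv=((proj(p,P)+.5-[x0,y0])*K-.5)
        h=cv2.convexHull(uv.astype(np.float32))
        cv2.fillConvexPoly(m,np.round(h*16).astype(np.int32),255,shift=4)
    return cv2.resize(m,None,fx=1/K,fy=1/K,interpolation=cv2.INTER_AREA)/255.
def alpha(p,win):
    x0,y0,x1,y1=win;c=p["pixels"][y0:y1,x0:x1].astype(np.float32).max(-1)
    bg=np.median(c) if 0 else np.percentile(c,20)
    mx=cv2.dilate(c,np.ones((5,5)));mx=np.maximum(mx,bg+50)
    return np.clip((c-bg-6)/(mx-bg-6),0,1)
def fit(ps,wins,model,q0,zfix=None,w=None):
    A=[alpha(p,wn) for p,wn in zip(ps,wins)]
    def cost(q):
        z=zfix if zfix is not None else q[3]
        return sum(((render(p,[T(q,P,z) for P in model],wn)-a_)**2 * (1 if w is None else 1)).sum() for p,wn,a_ in zip(ps,wins,A))
    best=None
    for sc in(.006,.002,.0007):
        n=3 if zfix is not None else 4
        q=np.array(q0[:n] if best is None else best.x,float)
        S=np.vstack([q]+[q+np.eye(n)[i]*sc*(8 if i==2 else 1) for i in range(n)])
        best=minimize(cost,q,method="Nelder-Mead",options=dict(initial_simplex=S,xatol=1e-5,fatol=1e-3,maxiter=300))
    return best.x,best.fun,A
def overlay(p,parts,win,k,name):
    x0,y0,x1,y1=win
    im=cv2.resize(p["pixels"][y0:y1,x0:x1,::-1],None,fx=k,fy=k,interpolation=cv2.INTER_CUBIC)
    for P in parts:
        uv=((proj(p,P)+.5-[x0,y0])*k-.5)
        if len(P)==8:
            for i in range(8):
                for j in(1,2,4):
                    if not i&j: cv2.line(im,tuple(map(int,uv[i].round())),tuple(map(int,uv[i|j].round())),(255,0,255),1,cv2.LINE_AA)
        else:
            for q in uv: cv2.circle(im,tuple(map(int,q.round())),3,(0,255,255),1)
    cv2.imwrite(name,im)
WV={"top":(345,175,405,225),"scene":(220,165,265,205)}
WS={"top":(240,88,335,168),"scene":(185,222,262,308)}
E
python3 - <<'E'
import pickle;from fit import *
d=pickle.load(open("d0.pkl","rb"))
VN=VALVE+[nip]
for ns in(["top"],["scene"],["top","scene"]):
    ps=[d[n] for n in ns]
    for z in(0.,None):
        q,f,_=fit(ps,[WV[n] for n in ns],VN,[.466,-.205,-.32,0.],z);print("valve",ns,q.round(4),round(f,2))
w=cloud(d["top"])
print("stand guess",w[128,286])
for ns in(["top"],["scene"],["top","scene"]):
    ps=[d[n] for n in ns]
    for z in(0.,None):
        q,f,_=fit(ps,[WS[n] for n in ns],STAND,[.60,-.01,-.2,0.],z);print("stand",ns,q.round(4),round(f,2))
pickle.dump(q,open("q.pkl","wb"))
hole=np.array([[0,-33,70],[0,0,70],[0,33,70]])*1e-3
for n in("top","scene"):
    overlay(d[n],[T(q,P,0) for P in STAND+[hole]],WS[n],7,f"pics/ov_{n}.png")
E
```

```text
valve ['top'] [ 0.4663 -0.2066 -0.3157] 44.32
valve ['top'] [ 0.4694 -0.2112 -0.3078 -0.0225] 36.98
valve ['scene'] [ 0.4641 -0.2057 -0.3175] 8.3
valve ['scene'] [ 0.465  -0.2039 -0.3169  0.0028] 8.35
valve ['top', 'scene'] [ 0.4656 -0.2063 -0.316 ] 59.51
valve ['top', 'scene'] [ 0.4654 -0.206  -0.3117  0.0012] 59.18
stand guess [0.68055958 0.03921565 0.0120483 ]
stand ['top'] [ 0.6294  0.0417 -0.2159] 386.26
stand ['top'] [ 0.6362  0.0424 -0.2175 -0.0221] 340.14
stand ['scene'] [ 0.6279  0.0419 -0.2177] 113.13
stand ['scene'] [ 0.6209  0.0222 -0.2175 -0.0432] 127.73
stand ['top', 'scene'] [ 0.6283  0.042  -0.2169] 506.99
stand ['top', 'scene'] [ 0.6286  0.042  -0.2181 -0.    ] 506.31
```

```bash
python3 - <<'E'
import pickle;from fit import *
d=pickle.load(open("d0.pkl","rb"));q=[.4656,-.2063,-.316]
for n in("top","scene"):
    overlay(d[n],[T(q,P,0) for P in VALVE+[nip]],WV[n],8,f"pics/ovv_{n}.png")
a=[cv2.imread(f"pics/{f}.png") for f in("ov_top","ov_scene")]
E
```

```text
(no output)
```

View pics/ov_top.png

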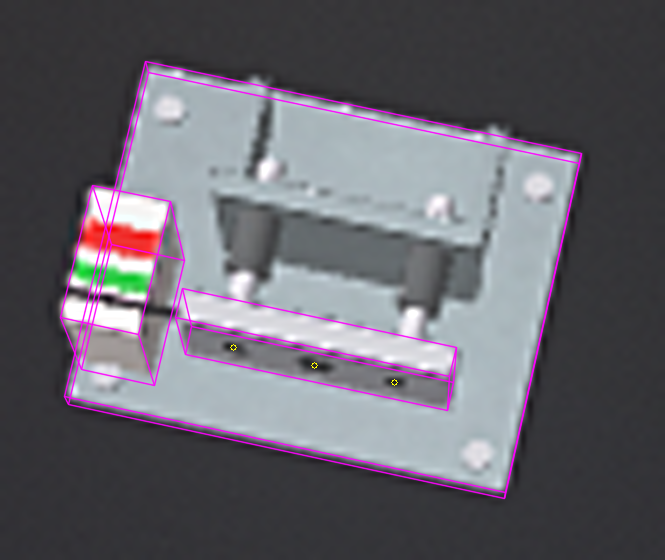

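View pics/ov_scene.png

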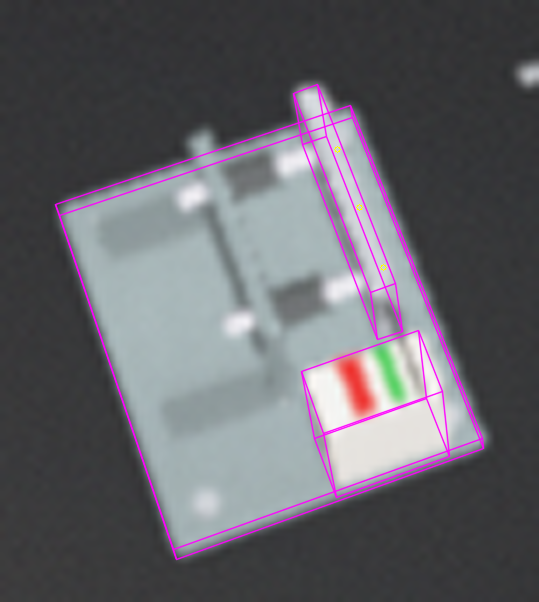

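View pics/ovv_top.png

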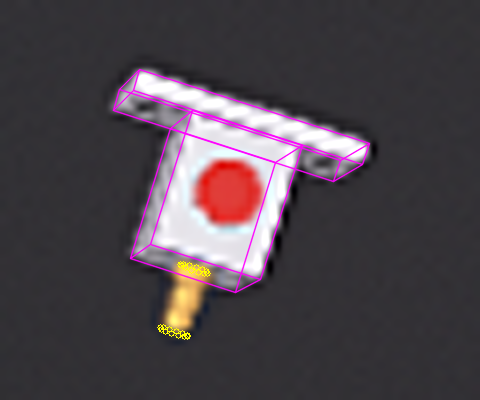

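View pics/ovv_scene.png

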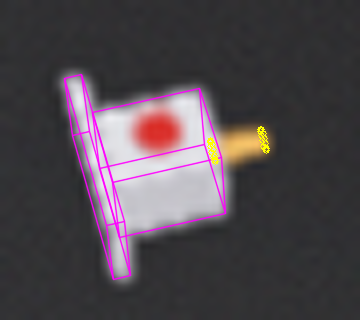

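Both views agree within about 2 mm: valve at (0.4656, -0.2063) with yaw -0.316, stand at (0.6284, 0.0420) with yaw -0.217. The overlays match the edges and holes. Next I move above the valve with a +141° turn, so that joint 6 stays mid-range.

drive_tool([
  {"x": 2.5, "y": 3.8, "az": 0.15},
  {"x": 5, "y": 7.6, "az": 0.3},
  {"x": 7.5, "y": 11.4, "az": 0.45},
  {"x": 10, "y": 15.2, "az": 0.6},
  {"x": 12.5, "y": 19, "az": 0.75},
], force=60)

```text
invalid input
```

drive_tool([
  {"x": 2.5, "y": 3.8, "az": 0.15},
  {"x": 5, "y": 7.6, "az": 0.3},
  {"x": 7.5, "y": 11.4, "az": 0.45},
  {"x": 10, "y": 15.2, "az": 0.6},
  {"x": 11.6, "y": 18.6, "az": 0.75},
])

```text
invalid input
```

drive_tool([
  {"z": -2, "az": 0.15},
  {"z": -4, "az": 0.3},
  {"z": -6, "az": 0.45},
  {"z": -8, "az": 0.6},
  {"z": -10, "az": 0.75},
])

```text
invalid input
```

drive_tool([
  {"az": 0.15},
  {"az": 0.21},
  {"az": 0.21},
  {"az": 0.21},
])

```text
invalid input
```

drive_tool([
  {"ax": 0, "ay": 0, "az": 0.149, "x": 2.5, "y": 3.8, "z": 0, "gripper": 8.5},
  {"ax": 0, "ay": 0, "az": 0.298, "x": 5, "y": 7.6, "z": 0, "gripper": 8.5},
  {"ax": 0, "ay": 0, "az": 0.447, "x": 7.5, "y": 11.4, "z": 0, "gripper": 8.5},
  {"ax": 0, "ay": 0, "az": 0.596, "x": 10, "y": 15.2, "z": 0, "gripper": 8.5},
  {"ax": 0, "ay": 0, "az": 0.745, "x": 12.5, "y": 19, "z": 0, "gripper": 8.5},
], force=60)

```text
time_s: 1.0
position: [0.3499, -0.392, 0.2395]
ee_rot: [0.848, 0.53, 0.0, 0.0]
contact_force: [0.1, 0.2, 1.2]
width: 0.0849
```

drive_tool([
  {"ax": 0, "ay": 0, "az": 0.149, "x": 2.5, "y": 3.8, "z": 0, "gripper": 8.5},
  {"ax": 0, "ay": 0, "az": 0.298, "x": 5, "y": 7.6, "z": 0, "gripper": 8.5},
  {"ax": 0, "ay": 0, "az": 0.447, "x": 7.5, "y": 11.4, "z": 0, "gripper": 8.5},
  {"ax": 0, "ay": 0, "az": 0.596, "x": 10, "y": 15.2, "z": 0, "gripper": 8.5},
  {"ax": 0, "ay": 0, "az": 0.745, "x": 11.6, "y": 18.6, "z": 0, "gripper": 8.5},
], force=60)

```text
time_s: 1.5
position: [0.4665, -0.2056, 0.2397]
ee_rot: [0.596, 0.803, 0.0, 0.001]
contact_force: [-0.7, -0.5, 0.2]
width: 0.0849
```

drive_tool([
  {"ax": 0, "ay": 0, "az": 0.149, "x": 0, "y": 0, "z": -2, "gripper": 8.5},
  {"ax": 0, "ay": 0, "az": 0.298, "x": 0, "y": 0, "z": -4, "gripper": 8.5},
  {"ax": 0, "ay": 0, "az": 0.447, "x": 0, "y": 0, "z": -6, "gripper": 8.5},
  {"ax": 0, "ay": 0, "az": 0.596, "x": 0, "y": 0, "z": -8, "gripper": 8.5},
  {"ax": 0, "ay": 0, "az": 0.745, "x": 0, "y": 0, "z": -10, "gripper": 8.5},
], force=60)

```text
time_s: 2.0
position: [0.4653, -0.2074, 0.1388]
ee_rot: [0.264, 0.965, -0.0, 0.0]
contact_force: [-0.2, 0.3, 0.5]
width: 0.085
```

drive_tool([
  {"ax": 0, "ay": 0, "az": 0.149, "x": 0, "y": 0, "z": 0, "gripper": 8.5},
  {"ax": 0, "ay": 0, "az": 0.224, "x": 0, "y": 0, "z": 0, "gripper": 8.5},
  {"ax": 0, "ay": 0, "az": 0.224, "x": 0, "y": 0, "z": 0, "gripper": 8.5},
  {"ax": 0, "ay": 0, "az": 0.224, "x": 0, "y": 0, "z": 0, "gripper": 8.5},
], force=60)

```text
time_s: 2.4
position: [0.4653, -0.2075, 0.1395]
ee_rot: [0.158, 0.987, -0.0, 0.0]
contact_force: [0.3, -0.6, 0.2]
width: 0.0849
```

```bash
python3 - <<'E'
from workcell import ctrl
import numpy as np
from scipy.spatial.transform import Rotation as R
s=ctrl.sense();M=R.from_quat(s["ee_rot"]).as_matrix()
print(s["time_s"],s["position"],s["joints"].round(3),"yaw toolx",np.arctan2(M[1,0],M[0,0]),"want",np.pi-.316, "z",M[:,2].round(4),s["contact_force"].round(2),s["torque"].round(3))
E
```

```text
2.4 [ 0.4652969  -0.20753171  0.13953582] [-0.546  0.149 -0.408  1.013 -0.    -0.229] yaw toolx 2.82411260772707 want 2.8255926535897933 z [ 4.e-04 -3.e-04 -1.e+00] [ 0.32 -0.55  0.19] [-0.036  0.01  -0.088]
```

drive_tool([
  {"ax": 0, "ay": 0, "az": 0, "x": 0, "y": 0.1, "z": -4, "gripper": 8.5},
  {"ax": 0, "ay": 0, "az": 0, "x": 0, "y": 0.1, "z": -8, "gripper": 8.5},
  {"ax": 0, "ay": 0, "az": 0, "x": 0, "y": 0.1, "z": -11, "gripper": 8.5},
  {"ax": 0, "ay": 0, "az": 0, "x": 0, "y": 0.1, "z": -12.5, "gripper": 8.5},
  {"ax": 0, "ay": 0, "az": 0, "x": 0, "y": 0.1, "z": -12.5, "gripper": 8.5},
], force=60)

```text
time_s: 2.9
position: [0.4631, -0.2052, 0.0121]
ee_rot: [0.158, 0.987, 0.001, -0.002]
contact_force: [-0.3, 0.6, -0.0]
width: 0.0853
```

drive_tool([
  {"ax": 0, "ay": 0, "az": 0, "x": 0, "y": 0, "z": 0, "gripper": 6},
  {"ax": 0, "ay": 0, "az": 0, "x": 0, "y": 0, "z": 0, "gripper": 4.5},
  {"ax": 0, "ay": 0, "az": 0, "x": 0, "y": 0, "z": 0, "gripper": 3},
  {"ax": 0, "ay": 0, "az": 0, "x": 0, "y": 0, "z": 0, "gripper": 3},
  {"ax": 0, "ay": 0, "az": 0, "x": 0, "y": 0, "z": 0, "gripper": 3},
], force=60)

```text
time_s: 3.4
position: [0.4665, -0.2074, 0.0159]
ee_rot: [0.157, 0.988, -0.001, 0.001]
contact_force: [-0.8, -0.0, 7.3]
width: 0.0395
```

```bash
python3 - <<'E'
from workcell import ctrl
from h import *
s=ctrl.sense();print(s["time_s"],s["position"],s["width"],s["contact_force"].round(2))
p=ctrl.get_image("scene");crop(p,200,145,285,215,8,"pics/grip.png")
E
```

```text
3.4 [ 0.46650602 -0.20737711  0.01590515] 0.03945362975209039 [-0.77 -0.05  7.25]
```

View pics/grip.png

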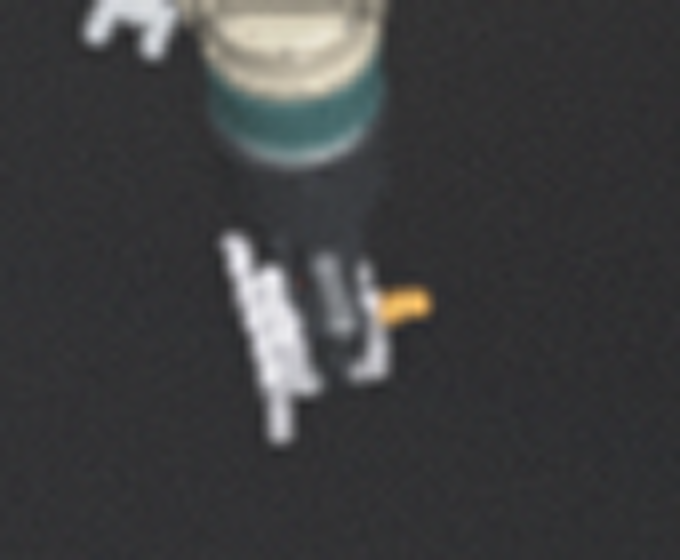

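drive_tool([
  {"ax": 0, "ay": 0, "az": 0, "x": 0, "y": 0, "z": 1, "gripper": 3},
  {"ax": 0, "ay": 0, "az": 0, "x": 0, "y": 0, "z": 3, "gripper": 3},
  {"ax": 0, "ay": 0, "az": 0, "x": 0, "y": 0, "z": 5, "gripper": 3},
  {"ax": 0, "ay": 0, "az": 0, "x": 0, "y": 0, "z": 6.5, "gripper": 3},
  {"ax": 0, "ay": 0, "az": 0, "x": 0, "y": 0, "z": 6.5, "gripper": 3},
], force=80)

```text
time_s: 3.95
position: [0.4665, -0.2072, 0.0815]
ee_rot: [0.157, 0.988, -0.001, 0.002]
contact_force: [0.0, -1.1, -2.4]
width: 0.0393
```

drive_tool([
  {"ax": 0, "ay": 0, "az": 0.02, "x": 1, "y": 4, "z": 0, "gripper": 3},
  {"ax": 0, "ay": 0, "az": 0.04, "x": 2, "y": 8, "z": 0, "gripper": 3},
  {"ax": 0, "ay": 0, "az": 0.06, "x": 3, "y": 12, "z": 0, "gripper": 3},
  {"ax": 0, "ay": 0, "az": 0.08, "x": 4.5, "y": 16, "z": 0, "gripper": 3},
  {"ax": 0, "ay": 0, "az": 0.1, "x": 6, "y": 20, "z": 0, "gripper": 3},
], force=80)

```text
time_s: 4.45
position: [0.524, -0.0047, 0.0782]
ee_rot: [0.107, 0.994, 0.0, -0.001]
contact_force: [0.9, 0.7, -3.3]
width: 0.0387
```

drive_tool([
  {"ax": 0, "ay": 0, "az": 0, "x": 1, "y": 3, "z": -0.5, "gripper": 3},
  {"ax": 0, "ay": 0, "az": 0, "x": 2, "y": 5, "z": -1, "gripper": 3},
  {"ax": 0, "ay": 0, "az": 0, "x": 2.8, "y": 6.2, "z": -1.5, "gripper": 3},
  {"ax": 0, "ay": 0, "az": 0, "x": 2.8, "y": 6.2, "z": -1.5, "gripper": 3},
  {"ax": 0, "ay": 0, "az": 0, "x": 2.8, "y": 6.2, "z": -1.5, "gripper": 3},
], force=80)

```text
time_s: 4.95
position: [0.5523, 0.0551, 0.0635]
ee_rot: [0.108, 0.994, -0.0, -0.001]
contact_force: [0.0, 0.0, -2.7]
width: 0.039
```

```bash
python3 - <<'E'
from workcell import ctrl
from h import *
import pickle
from scipy.spatial.transform import Rotation as R
s=ctrl.sense();M=R.from_quat(s["ee_rot"]).as_matrix();print(s["time_s"],s["position"],s["width"],s["contact_force"].round(2),s["torque"].round(3),"yaw",np.arctan2(M[1,0],M[0,0])-np.pi,M[:,2].round(4))
d={n:ctrl.get_image(n) for n in("scene","top")}
pickle.dump(d,open("d1.pkl","wb"))
crop(d["scene"],185,215,275,295,8,"pics/s1.png");crop(d["top"],240,90,340,175,8,"pics/t1.png")
E
```

```text
4.95 [0.55226743 0.05513952 0.06349086] 0.03903054724554062 [ 0.04  0.05 -2.68] [ 0.01   0.027 -0.02 ] yaw -0.21589678692076708 [-2.1e-03 -6.0e-04 -1.0e+00]
```

View pics/s1.png

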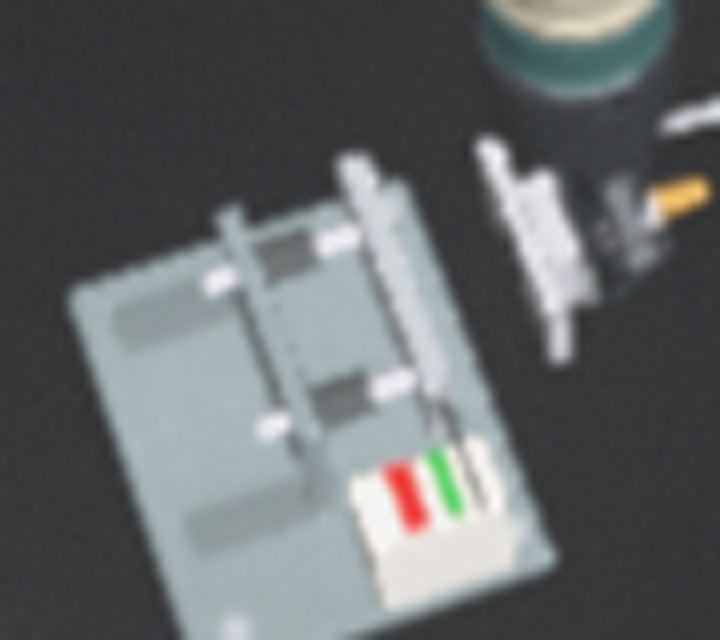

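View pics/t1.png

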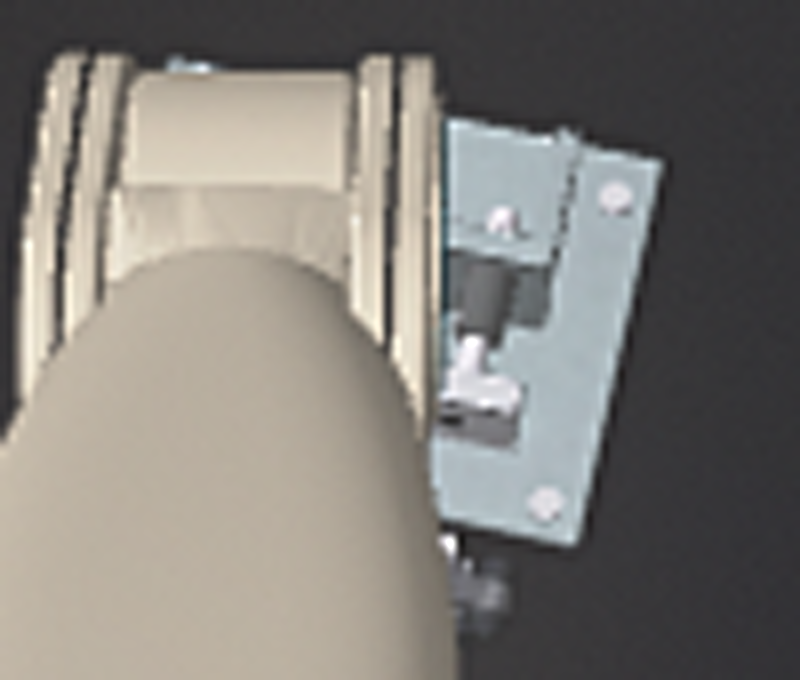

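```bash
python3 - <<'E'
import pickle;from fit import *
d=pickle.load(open("d1.pkl","rb"));p=d["scene"]
W=(225,215,280,265)
q=[.5511,.0554,-.216]
overlay(p,[T(q,P,.0476) for P in [VALVE[1],VALVE[0],nip]],W,12,"pics/ov1.png")
w=cloud(p)
# flange points: near predicted box
P=w[215:265,235:280].reshape(-1,3);c,s=np.cos(.216),np.sin(.216)
d_=P-[q[0],q[1],.0476];X=c*d_[:,0]-s*d_[:,1];Y=s*d_[:,0]+c*d_[:,1]
m=(X>15)|((X>.022)&(X<.045)&(abs(Y)<.06)&(d_[:,2]>.0)&(d_[:,2]<.06))
print(m.sum(),"Y",Y[m].min(),Y[m].max(),"Z",np.percentile(d_[m,2],[50,90,95]), "X",np.percentile(X[m],[5,50,95]))
# full fit, scene, masking: nipple + flange
E
```

```text
121 Y -0.03877869070137452 0.047813712255815766 Z [0.04172477 0.0479706  0.04889315] X [0.0238651  0.03118296 0.03411746]
```

View pics/ov1.png

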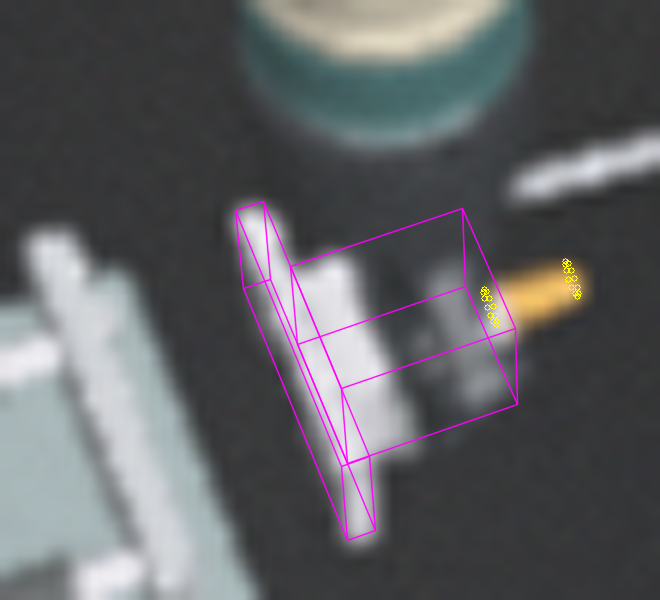

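```bash
cat > fitf.py <<'E'
from fit import *
def fitflange(p,q0,z,W,nipuse=True,left=None):
    A=alpha(p,W);fl=render(p,[T(q0,VALVE[1],z)],W)
    bd=render(p,[T(q0,VALVE[0],z)],W)
    Wt=(cv2.dilate(fl,np.ones((7,7)))>0.05)&~(cv2.dilate(bd,np.ones((3,3)))>.05)
    # far side edge of flange (front) is visible all along; keep pixels of flange front side
    return A,Wt
def run(p,q0,z,W,fit_z=False):
    A,Wt=fitflange(p,q0,z,W)
    def cost(q): return (((render(p,[T(q,VALVE[1],q[3] if fit_z else z)],W)-A)**2)*Wt).sum()
    q=np.array(list(q0)+([z] if fit_z else []))
    for sc in(.004,.001):
        S=np.vstack([q]+[q+np.eye(len(q))[i]*sc*(8 if i==2 else 1) for i in range(len(q))])
        r=minimize(cost,q,method="Nelder-Mead",options=dict(initial_simplex=S,xatol=1e-5,fatol=1e-3));q=r.x
    return q,r.fun
E
python3 - <<'E'
import pickle;from fitf import *
d0=pickle.load(open("d0.pkl","rb"));d=pickle.load(open("d1.pkl","rb"));p=d["scene"]
W=(236,215,280,265)
for z in(.046,.0476,.049): print(z,run(p,[.5500,.0554,-.216],z,W))
print(run(p,[.5500,.0554,-.216],.0476,W,True))
# same method at the bench as control
print("control",run(d0["scene"],[.4656,-.2063,-.316],0.,WV["scene"]),run(d0["scene"],[.4656,-.2063,-.316],0.,WV["scene"],True))
# with averaged images to lower noise? stand scene fit again
q,_=run(p,[.5500,.0554,-.216],.0476,W)
overlay(p,[T(q,P,.0476) for P in [VALVE[1],VALVE[0],nip]],(225,215,280,265),12,"pics/ov1b.png")
E
```

```text
0.046 (array([ 0.54892231,  0.05625211, -0.22936189]), np.float64(5.400430470260996))
0.0476 (array([ 0.54905083,  0.05688993, -0.23371934]), np.float64(5.360199908225306))
0.049 (array([ 0.54957438,  0.05787198, -0.23144541]), np.float64(5.308358781587836))
(array([ 0.54945152,  0.05742908, -0.2247221 ,  0.04956181]), np.float64(5.454897530531743))
control (array([ 0.46423922, -0.20555136, -0.32134702]), np.float64(1.7623689495332988)) (array([ 0.46476057, -0.20440501, -0.32186681,  0.00167891]), np.float64(1.773513076790579))
```

View pics/ov1b.png

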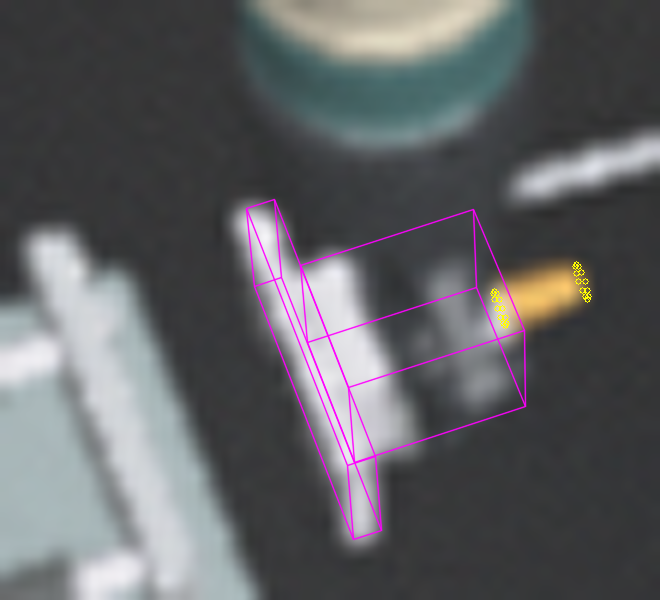

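drive_tool([
  {"ax": 0, "ay": 0, "az": 0, "x": 1, "y": -0.1, "z": 0, "gripper": 3},
  {"ax": 0, "ay": 0, "az": 0, "x": 2, "y": -0.2, "z": 0, "gripper": 3},
  {"ax": 0, "ay": 0, "az": 0, "x": 3, "y": -0.4, "z": 0, "gripper": 3},
  {"ax": 0, "ay": 0, "az": 0, "x": 3.65, "y": -0.5, "z": 0, "gripper": 3},
  {"ax": 0, "ay": 0, "az": 0, "x": 3.65, "y": -0.5, "z": 0, "gripper": 3},
], force=80)

```text
time_s: 5.55
position: [0.5915, 0.0501, 0.0646]
ee_rot: [0.108, 0.994, 0.0, 0.001]
contact_force: [0.3, -0.6, -2.4]
width: 0.0391
```

```bash
cat > look.py <<'E'
import sys,pickle
from workcell import ctrl
from fitf import *
from scipy.spatial.transform import Rotation as R
tag=sys.argv[1];n=int(sys.argv[2])
L=[];I=[]
for i in range(n):
    p=ctrl.get_image("scene");I.append(p["pixels"].astype(float));s=ctrl.sense();L.append(np.r_[s["position"],s["contact_force"],s["torque"],R.from_quat(s["ee_rot"]).as_matrix()[:,[0,2]].ravel()])
p=dict(p);p["pixels"]=np.mean(I,0).round().astype(np.uint8)
L=np.array(L);m=L.mean(0);M=m[9:].reshape(3,2)
print(s["time_s"],"pos",m[:3].round(4),"sd",L[:,:3].std(0).round(4),"F",m[3:6].round(2),"Tq",m[6:9].round(2),"yaw",round(float(np.arctan2(M[1,0],M[0,0])-np.pi),4),"tilt",M[:,1].round(4),"w",s["width"])
a=-.2168;dx=m[:2]-[.6284,.042]
print("tcp in stand", np.cos(a)*dx[0]+np.sin(a)*dx[1], -np.sin(a)*dx[0]+np.cos(a)*dx[1])
pickle.dump(p,open(f"{tag}.pkl","wb"));crop(p,195,220,270,290,10,f"pics/{tag}.png")
E
python3 look.py l2 4
```

```text
5.75 pos [0.5895 0.0505 0.0642] sd [0.0005 0.0001 0.0001] F [-0.22  0.01 -2.18] Tq [ 0.02  0.04 -0.02] yaw -0.2159 tilt [-6.e-04  1.e-04 -1.e+00] w 0.0393096573954867
tcp in stand -0.03977921367622598 -2.9151250627549793e-05
```

View pics/l2.png

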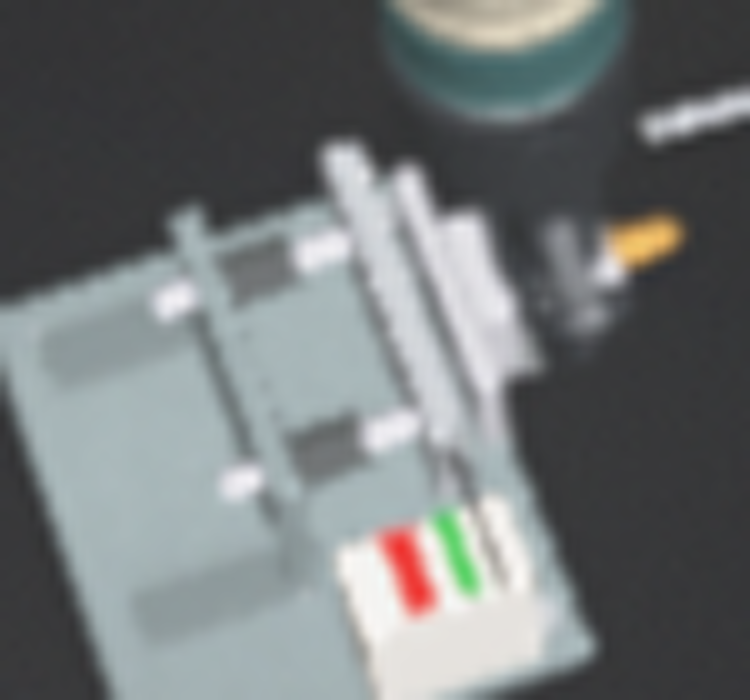

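```bash
python3 - <<'E'
import pickle;from fitf import *
p=pickle.load(open("l2.pkl","rb"))
qs=np.array([.6279,.0419,-.2177])
qv=np.array([.5895-.0012-.0008,.0505+.0004,-.2165])
W=(222,228,262,272)
overlay(p,[T(qs,STAND[1],0),T(qs,STAND[2],0),T(qv,VALVE[1],.0483),T(qv,nip,.0483)],W,15,"pics/ov2.png")
E
```

```text
(no output)
```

View pics/ov2.png

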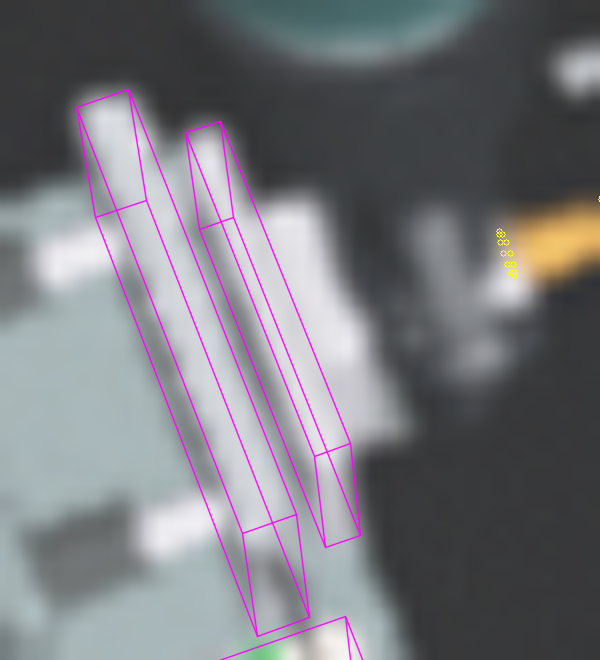

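```bash
cat > prof.py <<'E'
from fitf import *
def prof(p,q,z,xs,ylim,zt):
    g=p["pixels"].astype(np.float32).mean(-1)
    ys=np.arange(ylim[0],ylim[1]+.1,2.)
    out=[]
    for x in xs:
        P=np.c_[np.full(len(ys),x),ys,np.full(len(ys),zt)]*1e-3
        uv=proj(p,T(q,P,z)).astype(np.float32)
        out.append(cv2.remap(g,uv[:,0].reshape(1,-1),uv[:,1].reshape(1,-1),cv2.INTER_LINEAR)[0])
    return ys,np.array(out)
E
python3 - <<'E'
import pickle;from prof import *
p=pickle.load(open("l2.pkl","rb"))
qs=np.array([.6279,.0419,-.2177]);qv=np.array([.5875,.0509,-.2165])
for nm,q,z,x,zt,h in(("plate",qs,0,(4,6,8),95,55),("flange",qv,.0483,(25,27,29,31),44,42)):
    for lo,hi in((-h-10,-h+10),(h-10,h+10)):
        ys,o=prof(p,q,z,x,(lo,hi),zt);print(nm,x);print(ys.astype(int).tolist());print(o.round().astype(int))
# transverse profile
g=p["pixels"].astype(np.float32).mean(-1)
for yy in(-36,-28,28,36):
    P=np.c_[np.arange(14,50,2.),np.full(18,yy),np.full(18,44)]*1e-3
    uv=proj(p,T(qv,P,.0483)).astype(np.float32);print("trans",yy,cv2.remap(g,uv[:,:1],uv[:,1:],1)[:,0].round().astype(int))
E
```

```text
plate (4, 6, 8)
[-65, -63, -61, -59, -57, -55, -53, -51, -49, -47, -45]
[[ 55  55  61  69  97 132 165 197 207 212 214]
 [ 55  56  63  76 111 143 177 208 213 216 215]
 [ 55  57  61  79 109 145 185 205 209 209 209]]
plate (4, 6, 8)
[45, 47, 49, 51, 53, 55, 57, 59, 61, 63, 65]
[[212 211 209 207 202 195 188 181 177 169 162]
 [213 212 212 213 210 204 195 181 169 153 143]
 [210 210 209 211 212 211 202 184 166 144 130]]
flange (25, 27, 29, 31)
[-52, -50, -48, -46, -44, -42, -40, -38, -36, -34, -32]
[[ 53  52  53  58  66  86 100 115 122 122 121]
 [ 53  53  56  62  80 105 133 161 171 170 168]
 [ 54  54  57  63  90 121 153 184 198 210 212]
 [ 54  54  56  64  86 116 154 190 210 218 217]]
flange (25, 27, 29, 31)
[32, 34, 36, 38, 40, 42, 44, 46, 48, 50, 52]
[[208 209 209 205 192 173 143 115  96  82  73]
 [215 217 216 215 211 198 175 149 126 115 106]
 [221 222 225 223 221 215 207 189 166 154 142]
 [223 222 222 222 224 225 214 200 191 187 180]]
trans -36 [ 59  57  56  57  72 102 147 190 204 203 187 173 167 178 191 206 211 212]
trans -28 [ 59  57  56  56  70  94 144 184 213 213 200 186 184 198 207 212 212 209]
trans 28 [142 177 193 202 203 205 210 217 223 215 191 154 150 161 189 207 212 209]
trans 36 [141 166 183 195 200 205 212 220 224 219 192 160 156 168 192 206 213 211]
```

```bash
python3 - <<'E'
import pickle;from prof import *
p=pickle.load(open("l2.pkl","rb"));w=cloud(p)
qs=np.array([.6279,.0419,-.2177]);qv=np.array([.5875,.0509,-.2165])
def samp(q,z,xs,ys,zt):
    P=np.array([[x,y,zt] for x in xs for y in ys])*1e-3
    uv=np.unique(proj(p,T(q,P,z)).round().astype(int),axis=0);Z=w[uv[:,1],uv[:,0]];return len(uv),np.nanmedian(Z[:,2]),np.nanmean(Z[:,2]),np.nanstd(Z[:,2])
print("plate top(95)",samp(qs,0,[4,6,8],range(-48,49,2),95))
print("flange top(92.3)",samp(qv,.0483,[28,29,30],range(-36,37,2),44))
print("scale(74)",samp(qs,0,range(4,44,4),range(77,98,4),74))
print("base(12)",samp(qs,0,range(90,120,4),range(-60,80,4),12))
print("body",samp(qv,.0483,[17,19,21],range(-12,13,2),44))
E
```

```text
plate top(95) (66, np.float64(0.09630169485431128), np.float64(0.09598475758491275), np.float64(0.0026227810629860116))
flange top(92.3) (37, np.float64(0.0943013886526698), np.float64(0.09092155103491667), np.float64(0.014685847635861969))
scale(74) (60, np.float64(0.07504597725955187), np.float64(0.0750047594067442), np.float64(0.003182716943812919))
base(12) (280, np.float64(0.014336209575864789), np.float64(0.019552454392337076), np.float64(0.013757697767066417))
body (18, np.float64(0.09152694188330035), np.float64(0.09178094003886011), np.float64(0.0036941884484271883))
```

drive_tool([
  {"ax": 0, "ay": 0, "az": 0, "x": 0.2, "y": -0.17, "z": 0, "gripper": 3},
  {"ax": 0, "ay": 0, "az": 0, "x": 0.6, "y": -0.24, "z": 0, "gripper": 3},
  {"ax": 0, "ay": 0, "az": 0, "x": 1.0, "y": -0.33, "z": 0, "gripper": 3},
  {"ax": 0, "ay": 0, "az": 0, "x": 1.35, "y": -0.41, "z": 0, "gripper": 3},
  {"ax": 0, "ay": 0, "az": 0, "x": 1.64, "y": -0.47, "z": 0, "gripper": 3},
], force=80)

```text
time_s: 6.25
position: [0.6044, 0.0461, 0.0638]
ee_rot: [0.108, 0.994, 0.0, -0.002]
contact_force: [-5.3, 1.9, -0.5]
width: 0.039
```

drive_tool([
  {"ax": 0, "ay": 0, "az": 0, "x": 0, "y": 0, "z": 0, "gripper": 3},
  {"ax": 0, "ay": 0, "az": 0, "x": 0, "y": 0, "z": 0, "gripper": 3},
  {"ax": 0, "ay": 0, "az": 0, "x": 0, "y": 0, "z": 0, "gripper": 3},
], force=80)

```text
time_s: 6.55
position: [0.6041, 0.0461, 0.0636]
ee_rot: [0.108, 0.994, 0.0, -0.002]
contact_force: [-6.2, 1.4, -0.6]
width: 0.0394
```

```bash
python3 look.py l3 8
```

```text
6.95 pos [0.6041 0.0462 0.0637] sd [0. 0. 0.] F [-5.34  1.17 -0.69] Tq [ 0.19  0.92 -0.15] yaw -0.2158 tilt [-4.e-03  5.e-04 -1.e+00] w 0.03941501850629366
tcp in stand -0.02462572638836369 -0.001173007879012057
```

View pics/l3.png

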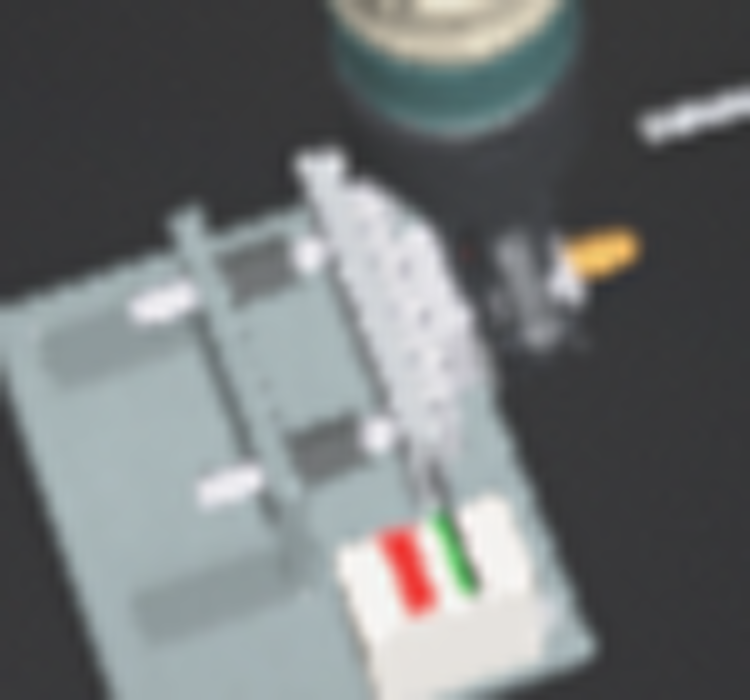

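drive_tool([
  {"ax": 0, "ay": -0.002, "az": 0, "x": 0.1, "y": -0.02, "z": 0, "gripper": 3},
  {"ax": 0, "ay": -0.004, "az": 0, "x": 0.2, "y": -0.04, "z": 0, "gripper": 3},
  {"ax": 0, "ay": -0.005, "az": 0, "x": 0.28, "y": -0.06, "z": 0, "gripper": 3},
  {"ax": 0, "ay": -0.005, "az": 0, "x": 0.28, "y": -0.06, "z": 0, "gripper": 3},
  {"ax": 0, "ay": -0.005, "az": 0, "x": 0.28, "y": -0.06, "z": 0, "gripper": 3},
], force=80)

```text
time_s: 7.45
position: [0.6062, 0.0457, 0.0635]
ee_rot: [0.108, 0.994, 0.0, -0.0]
contact_force: [-7.0, 1.6, 0.7]
width: 0.039
```

```bash
python3 look.py l4 8; python3 - <<'E'
import pickle;from prof import *
p=pickle.load(open("l4.pkl","rb"))
a=-.2177;qs=np.array([.6279,.0419,a])
dl=.010
qp=qs+[dl*np.cos(a),dl*np.sin(a),0]
xv=-.033+dl; qv=qs+[xv*np.cos(a),xv*np.sin(a),0]
overlay(p,[T(qp,STAND[1],0),T(qs,STAND[2],0),T(qv,VALVE[1],.048),T(qv,nip,.048)],(218,228,262,272),15,"pics/ov4.png")
for nm,q,z,x,zt,h in(("plate",qp,0,(4,6,8),95,55),("flange",qv,.048,(26,28,30,32),44,42)):
    for lo,hi in((-h-10,-h+10),(h-10,h+10)):
        ys,o=prof(p,q,z,x,(lo,hi),zt);print(nm,x);print(ys.astype(int).tolist());print(o.round().astype(int))
E
```

```text
7.85 pos [0.6062 0.0457 0.0635] sd [0. 0. 0.] F [-6.58  1.69  0.14] Tq [ 0.23  1.18 -0.19] yaw -0.2158 tilt [-4.e-04  8.e-04 -1.e+00] w 0.03884960786402526
tcp in stand -0.022502424124006746 -0.0011423926230310312
plate (4, 6, 8)
[-65, -63, -61, -59, -57, -55, -53, -51, -49, -47, -45]
[[ 55  55  61  70  97 129 160 191 202 208 210]
 [ 55  56  63  76 109 143 176 207 213 216 213]
 [ 55  56  62  79 110 146 187 205 209 210 210]]
plate (4, 6, 8)
[45, 47, 49, 51, 53, 55, 57, 59, 61, 63, 65]
[[212 212 211 210 207 202 199 193 185 171 157]
 [211 211 210 212 211 206 199 185 172 156 143]
 [207 207 206 209 211 211 203 187 171 152 137]]
flange (26, 28, 30, 32)
[-52, -50, -48, -46, -44, -42, -40, -38, -36, -34, -32]
[[ 53  54  53  64  78 117 158 194 218 209 204]
 [ 58  63  69  78  95 128 166 202 225 226 226]
 [ 86  91  93  98 119 147 176 210 222 224 222]
 [121 129 135 142 153 167 184 208 213 217 218]]
flange (26, 28, 30, 32)
[32, 34, 36, 38, 40, 42, 44, 46, 48, 50, 52]
[[219 220 217 215 211 206 200 195 189 184 179]
 [222 223 224 224 220 215 210 205 199 195 189]
 [220 223 225 224 224 220 215 208 203 201 200]
 [211 213 217 222 222 218 214 209 206 203 205]]
```

View pics/ov4.png

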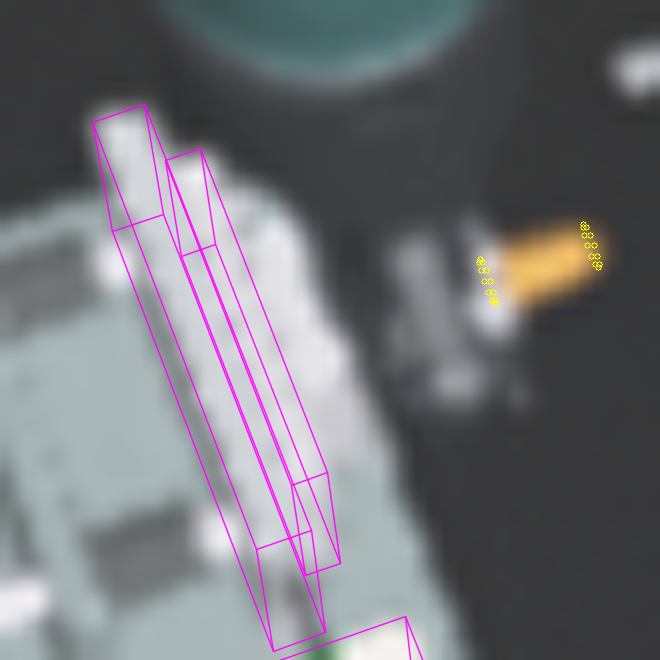

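View pics/l4.png

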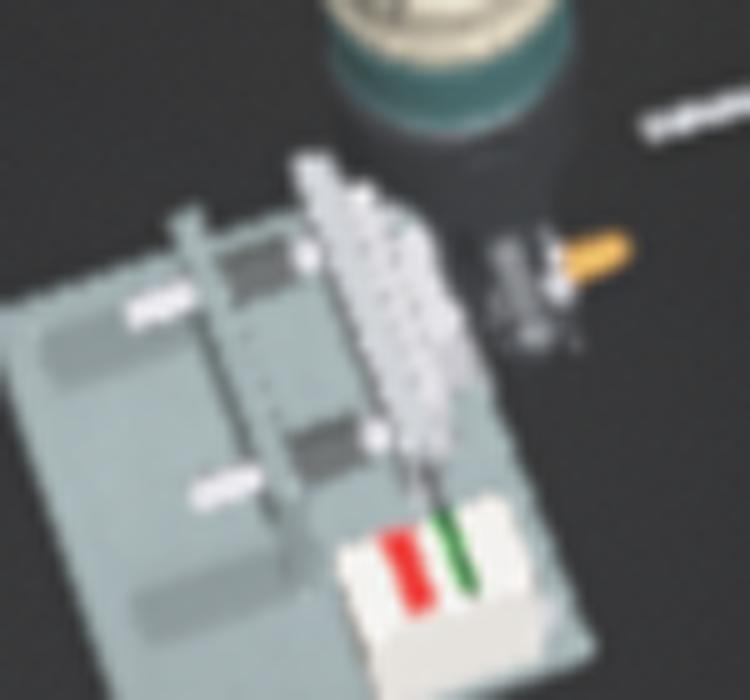

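```bash
python3 - <<'E'
import pickle;from prof import *
from workcell import ctrl
I=[]
for i in range(4):
    p=ctrl.get_image("top");I.append(p["pixels"].astype(float))
p=dict(p);p["pixels"]=np.mean(I,0).round().astype(np.uint8);pickle.dump(p,open("t4.pkl","wb"))
a=-.217
qs=np.array([.6294,.0417,-.2159])
dl=.0097;a=qs[2];qp=qs+[dl*np.cos(a),dl*np.sin(a),0];xv=-.033+dl;qv=qs+[xv*np.cos(a),xv*np.sin(a),0]
overlay(p,[T(qp,STAND[1],0),T(qv,VALVE[1],.048),T(qv,VALVE[0],.048)],(270,110,320,160),13,"pics/ovt4.png")
crop(p,270,110,320,160,13,"pics/t4.png")
E
```

```text
(no output)
```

View pics/ovt4.png

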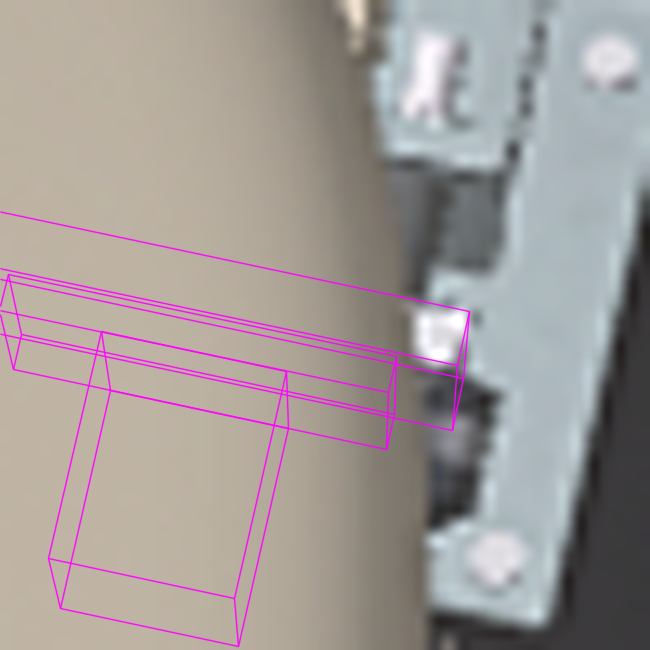

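drive_tool([
  {"ax": 0, "ay": 0, "az": 0, "x": 0, "y": -0.03, "z": 0.03, "gripper": 3},
  {"ax": 0, "ay": 0, "az": 0, "x": 0, "y": -0.05, "z": 0.05, "gripper": 3},
  {"ax": 0, "ay": 0, "az": 0, "x": 0, "y": -0.05, "z": 0.05, "gripper": 3},
  {"ax": 0, "ay": 0, "az": 0, "x": 0, "y": -0.05, "z": 0.05, "gripper": 3},
  {"ax": 0, "ay": 0, "az": 0, "x": 0, "y": -0.05, "z": 0.05, "gripper": 3},
], force=80)

```text
time_s: 8.55
position: [0.6059, 0.0458, 0.0636]
ee_rot: [0.108, 0.994, 0.001, -0.001]
contact_force: [-5.5, 3.1, -1.6]
width: 0.0392
```

```bash
python3 look.py l5 8; python3 - <<'E'
import pickle;from prof import *
p=pickle.load(open("l5.pkl","rb"))
a=-.2177;qs=np.array([.6279,.0419,a]);dl=.010
qp=qs+[dl*np.cos(a),dl*np.sin(a),0];xv=-.033+dl; qv=qs+[xv*np.cos(a),xv*np.sin(a),0]
for nm,q,z,x,zt,h in(("plate",qp,0,(5,6,7),95,55),("flange",qv,.048,(26,27,28),44,42)):
    ys,o=prof(p,q,z,x,(-h-10,-h+10),zt)
    o=o.mean(0);mid=(o[0]+o[-3:].mean())/2;print(nm,np.interp(mid,o,ys)+h)
# pointer on the scale: profile along x
g=p["pixels"].astype(int)
for y in(80,86,92):
    xs=np.arange(-2,40,2.);uv=proj(p,T(qs,np.c_[xs,np.full(len(xs),y),np.full(len(xs),74)]*1e-3,0)).round().astype(int)
    print(y,[tuple(g[v,u]) and f"{int(x)}:{g[v,u][0]},{g[v,u][1]},{g[v,u][2]}" for x,(u,v) in zip(xs,uv)])
crop(p,224,262,256,288,20,"pics/ptr.png")
E
```

```text
8.95 pos [0.6059 0.0458 0.0636] sd [0. 0. 0.] F [-5.73  3.15 -1.14] Tq [ 0.53  1.15 -0.14] yaw -0.2155 tilt [-0.001  0.002 -1.   ] w 0.03903127212061306
tcp in stand -0.022823874436358506 -0.001170876681600549
plate -0.5071859327622761
flange 1.1656111303269157
80 ['-2:237,235,232', '0:244,242,240', '2:244,242,240', '4:244,242,240', '6:244,242,240', '8:244,242,240', '10:232,235,225', '12:196,224,192', '14:102,156,106', '16:118,174,120', '18:118,174,120', '20:239,239,230', '22:239,239,230', '24:244,228,224', '26:241,138,133', '28:241,138,133', '30:238,56,53', '32:238,56,53', '34:239,82,78', '36:241,165,159', '38:241,165,159']
86 ['-2:242,240,237', '0:242,240,237', '2:243,242,239', '4:243,242,239', '6:244,242,240', '8:240,240,234', '10:240,240,234', '12:170,209,168', '14:138,170,136', '16:100,159,106', '18:192,226,187', '20:192,226,187', '22:242,238,231', '24:243,237,230', '26:241,170,163', '28:239,82,78', '30:239,82,78', '32:238,63,59', '34:238,78,75', '36:240,162,156', '38:242,238,233']
92 ['-2:239,237,234', '0:243,241,238', '2:244,242,240', '4:244,242,240', '6:244,242,240', '8:242,241,236', '10:242,241,236', '12:191,216,186', '14:96,137,98', '16:96,137,98', '18:164,211,161', '20:164,211,161', '22:239,240,231', '24:243,229,224', '26:243,229,224', '28:239,97,93', '30:239,97,93', '32:238,57,53', '34:239,100,96', '36:239,100,96', '38:242,215,207']
```

View pics/ptr.png

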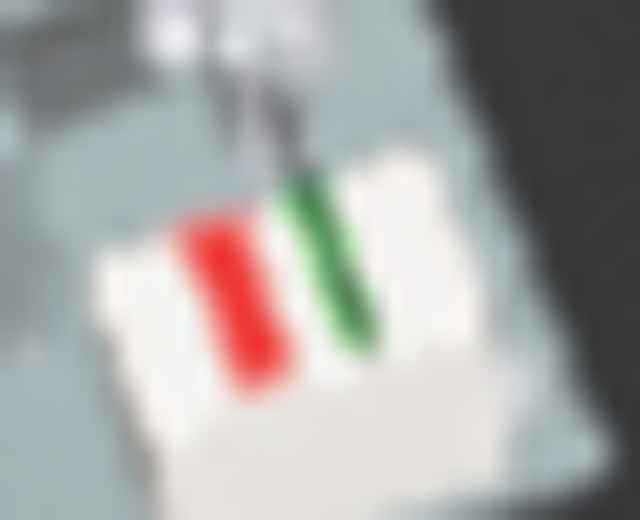

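View pics/l5.png

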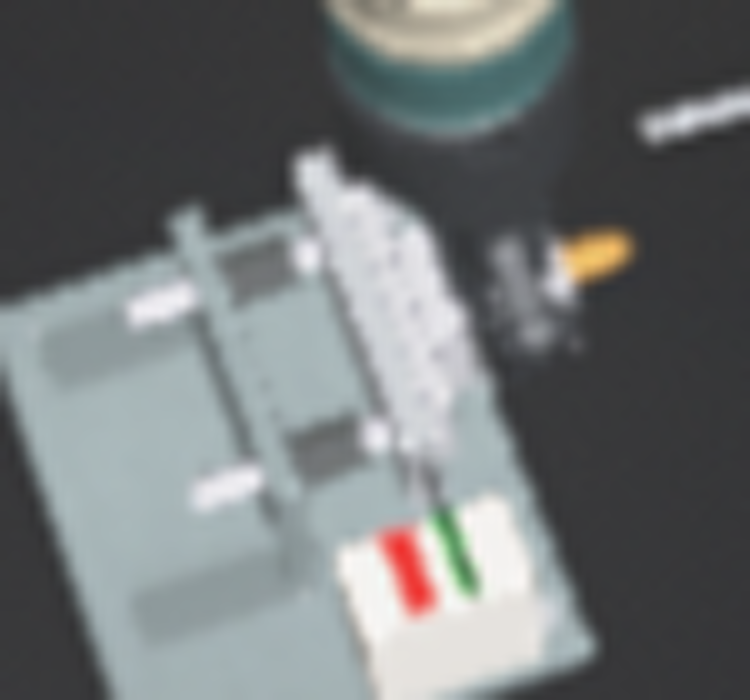

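drive_tool([
  {"ax": 0, "ay": 0, "az": 0, "x": -0.5, "y": 0.11, "z": 0, "gripper": 3},
  {"ax": 0, "ay": 0, "az": 0, "x": -1.0, "y": 0.22, "z": 0, "gripper": 3},
  {"ax": 0, "ay": 0, "az": 0, "x": -1.7, "y": 0.34, "z": 0, "gripper": 3},
  {"ax": 0, "ay": 0, "az": 0, "x": -1.7, "y": 0.34, "z": 0, "gripper": 3},
  {"ax": 0, "ay": 0, "az": 0, "x": -1.7, "y": 0.34, "z": 0, "gripper": 3},
], force=80)

```text
time_s: 9.45
position: [0.5929, 0.0479, 0.0656]
ee_rot: [0.108, 0.994, 0.0, 0.004]
contact_force: [0.5, 0.0, -2.5]
width: 0.0393
```

```bash
python3 look.py l6 8; python3 - <<'E'
import pickle;from prof import *
p=pickle.load(open("l6.pkl","rb"))
a=-.2177;qs=np.array([.6279,.0419,a])
for xf in(-.009,-.007,-.005):
  xv=-.033+xf; qv=qs+[xv*np.cos(a),xv*np.sin(a),0]
  for nm,q,z,x,zt,h in(("plate",qs,0,(5,6,7),95,55),("flange",qv,.048,(27,28,29,30,31),44,42)):
    ys,o=prof(p,q,z,x,(-h-10,-h+10),zt)
    o=o.mean(0);mid=(o[0]+o[-3:].mean())/2;print(nm,np.interp(mid,o,ys)+h,o.round()[[0,-1]])
E
```

```text
9.85 pos [0.5925 0.048  0.0651] sd [0.0003 0.0001 0.0002] F [-0.13 -0.04 -2.75] Tq [0.02 0.01 0.  ] yaw -0.2159 tilt [ 6.2e-03 -2.0e-04 -1.0e+00] w 0.03928217947892436
tcp in stand -0.03633492684927653 -0.001836149331931455
plate -0.5175210175860983 [ 55. 214.]
flange -0.856371602551576 [ 52. 139.]
plate -0.5175210175860983 [ 55. 214.]
flange -1.0702006047447554 [ 52. 182.]
plate -0.5175210175860983 [ 55. 214.]
flange -1.1927358315290988 [ 53. 208.]
```

View pics/l6.png

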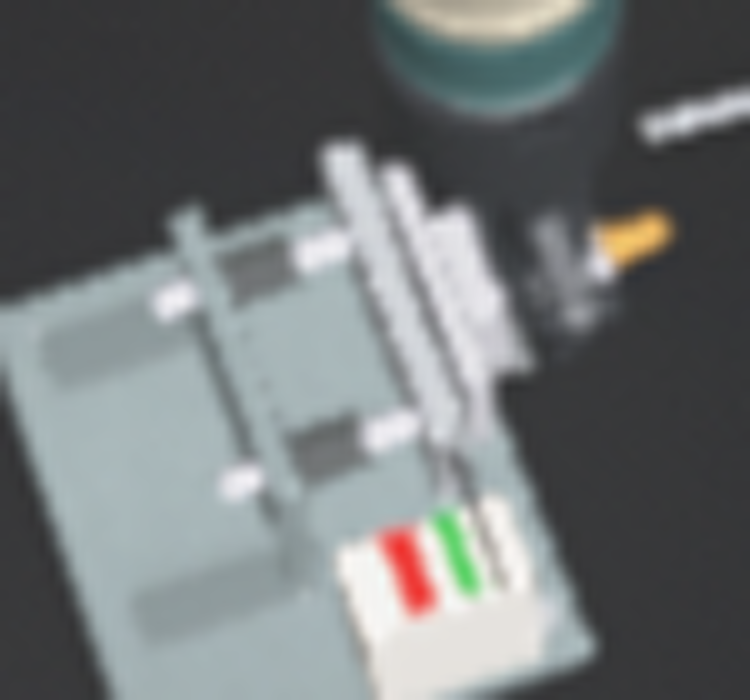

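drive_tool([
  {"ax": 0, "ay": 0, "az": 0, "x": 0.2, "y": -0.04, "z": -0.08, "gripper": 3},
  {"ax": 0, "ay": 0, "az": 0, "x": 0.7, "y": -0.15, "z": -0.08, "gripper": 3},
  {"ax": 0, "ay": 0, "az": 0, "x": 1.2, "y": -0.26, "z": -0.08, "gripper": 3},
  {"ax": 0, "ay": 0, "az": 0, "x": 1.6, "y": -0.35, "z": -0.08, "gripper": 3},
  {"ax": 0, "ay": 0, "az": 0, "x": 1.8, "y": -0.4, "z": -0.08, "gripper": 3},
], force=80)

```text
time_s: 10.35
position: [0.6073, 0.0446, 0.0631]
ee_rot: [0.108, 0.994, 0.001, -0.001]
contact_force: [-7.4, 2.5, 0.4]
width: 0.0392
```

drive_tool([
  {"ax": 0, "ay": 0, "az": 0, "x": 0, "y": 0, "z": 0, "gripper": 3},
  {"ax": 0, "ay": 0, "az": 0, "x": 0, "y": 0, "z": 0, "gripper": 3},
  {"ax": 0, "ay": 0, "az": 0, "x": 0, "y": 0, "z": 0, "gripper": 3},
], force=80)

```text
time_s: 10.65
position: [0.6067, 0.0447, 0.0629]
ee_rot: [0.108, 0.994, 0.0, -0.001]
contact_force: [-7.0, 2.5, 0.8]
width: 0.039
```

```bash
python3 look.py l7 8; python3 - <<'E'
import pickle;from prof import *
p=pickle.load(open("l7.pkl","rb"))
a=-.2177;qs=np.array([.6279,.0419,a]);dl=.010
qp=qs+[dl*np.cos(a),dl*np.sin(a),0];xv=-.033+dl; qv=qs+[xv*np.cos(a),xv*np.sin(a),0]
for nm,q,z,x,zt,h in(("plate",qp,0,(5,6,7),95,55),("flange",qv,.048,(26,27,28),44,42)):
    ys,o=prof(p,q,z,x,(-h-10,-h+10),zt)
    o=o.mean(0);mid=(o[0]+o[-3:].mean())/2;print(nm,np.interp(mid,o,ys)+h)
crop(p,224,262,256,288,20,"pics/ptr7.png")
E
```

```text
11.05 pos [0.6067 0.0447 0.0629] sd [0. 0. 0.] F [-7.02  2.16 -0.13] Tq [ 0.31  1.25 -0.17] yaw -0.2159 tilt [-0.0017  0.0012 -1.    ] w 0.038978238259753904
tcp in stand -0.021772515439624055 -0.002011025750861335
plate -0.5489508580231117
flange 1.0512757449756052
```

View pics/ptr7.png

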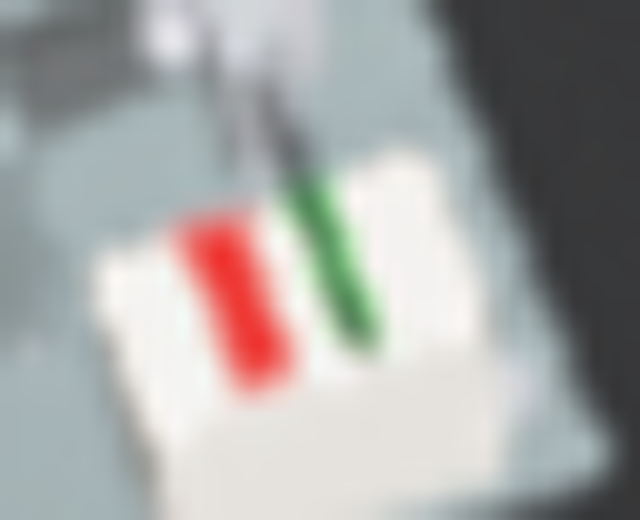

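View pics/l7.png

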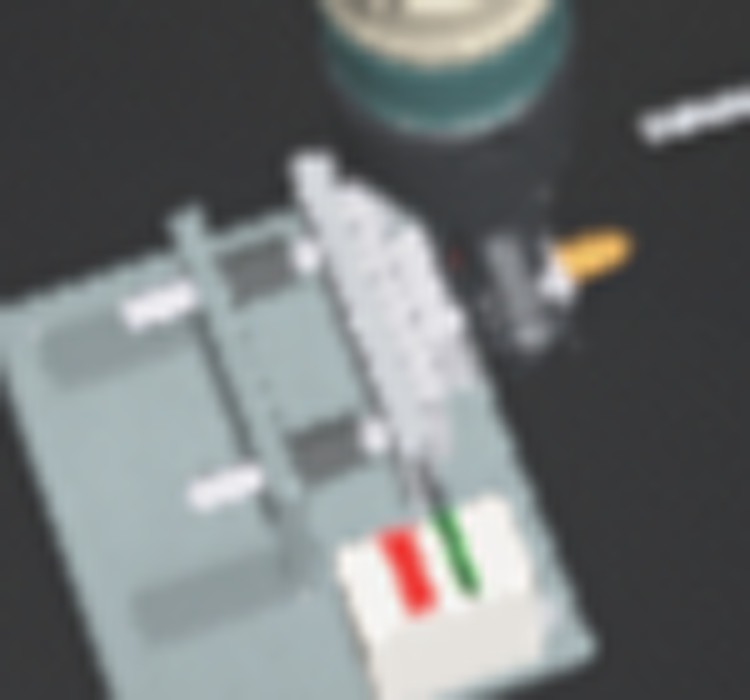

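drive_tool([
  {"ax": 0, "ay": 0, "az": 0, "x": -0.6, "y": 0.13, "z": 0, "gripper": 3},
  {"ax": 0, "ay": 0, "az": 0, "x": -1.2, "y": 0.26, "z": 0, "gripper": 3},
  {"ax": 0, "ay": 0, "az": 0, "x": -1.7, "y": 0.37, "z": 0.1, "gripper": 3},
  {"ax": 0, "ay": 0, "az": 0, "x": -1.7, "y": 0.37, "z": 0.1, "gripper": 3},
  {"ax": 0, "ay": 0, "az": 0, "x": -1.7, "y": 0.37, "z": 0.1, "gripper": 3},
], force=80)

```text
time_s: 11.55
position: [0.5941, 0.0477, 0.0658]
ee_rot: [0.108, 0.994, 0.0, 0.004]
contact_force: [0.4, -0.3, -1.9]
width: 0.039
```

drive_tool([
  {"ax": 0, "ay": 0, "az": 0, "x": 0.2, "y": -0.04, "z": 0, "gripper": 3},
  {"ax": 0, "ay": 0, "az": 0, "x": 0.7, "y": -0.15, "z": 0, "gripper": 3},
  {"ax": 0, "ay": 0, "az": 0, "x": 1.2, "y": -0.26, "z": 0, "gripper": 3},
  {"ax": 0, "ay": 0, "az": 0, "x": 1.6, "y": -0.34, "z": 0, "gripper": 3},
  {"ax": 0, "ay": 0, "az": 0, "x": 1.68, "y": -0.36, "z": 0, "gripper": 3},
], force=80)

```text
time_s: 12.05
position: [0.6072, 0.0446, 0.064]
ee_rot: [0.108, 0.994, 0.0, -0.001]
contact_force: [-6.7, 2.0, 0.7]
width: 0.0391
```

drive_tool([
  {"ax": 0, "ay": 0, "az": 0, "x": 0, "y": 0, "z": 0, "gripper": 3},
  {"ax": 0, "ay": 0, "az": 0, "x": 0, "y": 0, "z": 0, "gripper": 3},
  {"ax": 0, "ay": 0, "az": 0, "x": 0, "y": 0, "z": 0, "gripper": 3},
], force=80)

```text
time_s: 12.35
position: [0.6066, 0.0447, 0.0638]
ee_rot: [0.108, 0.994, 0.0, -0.001]
contact_force: [-8.1, 2.1, -0.7]
width: 0.0391
```

```bash
python3 look.py l8 8; python3 - <<'E'
import pickle;from h import *
p=pickle.load(open("l8.pkl","rb"));crop(p,224,262,256,288,20,"pics/ptr8.png");cv2.imwrite("pics/full8.png",p["pixels"][:,:,::-1])
E
```

```text
12.75 pos [0.6066 0.0447 0.0638] sd [0. 0. 0.] F [-6.97  1.66 -0.08] Tq [ 0.27  1.26 -0.17] yaw -0.2159 tilt [-0.0017  0.001  -1.    ] w 0.038806353082181014
tcp in stand -0.02182627969609223 -0.0020373532772188594
```

View pics/ptr8.png

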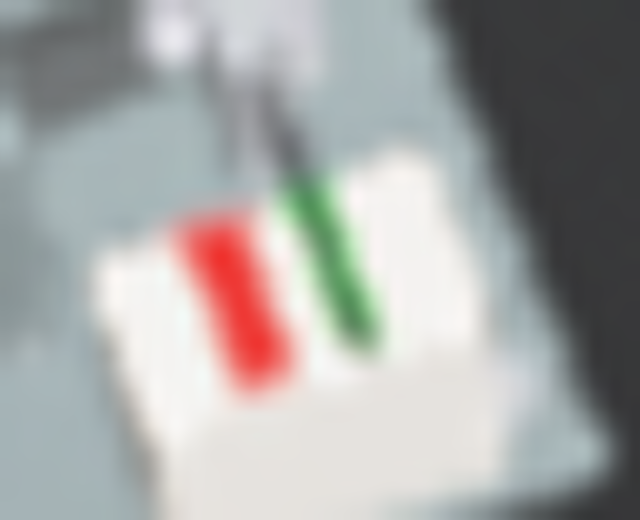

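View pics/full8.png

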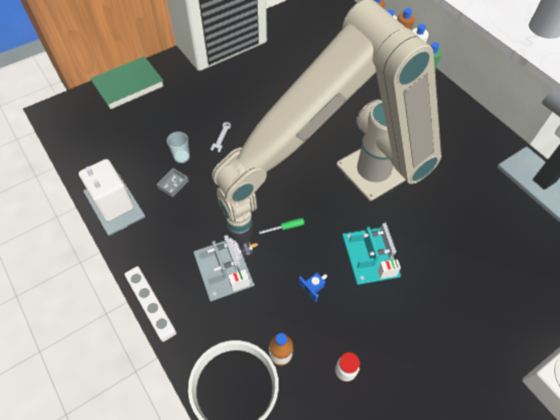

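The pointer is in the middle of the green band, at about 7.2 N or 10.2 mm. The readings are steady and the other objects haven't moved, so I'm handing in.

```bash
python3 -c "
from workcell import ctrl
print(ctrl.close_job())"
```

```text
the job is handed in; nothing more can be done
None
```

The gripper is holding the aluminium valve against the grey stand's sealing plate, with the pointer in the middle of the green band. I handed the job in at about 12.8 s. I gripped the valve across its 40 mm sides, lifted it and pressed it on. I then backed off and pressed again twice, to correct about 1 mm of error first sideways and then in height.

**Press:** the last push was about 7.2 N, which is about 10.2 mm of travel. No check showed the pointer near the red.

**Height and squareness:** the valve stood about 47.9 mm above the bench, against 48 mm wanted. Its turn matched the stand within about 0.001 rad, and the tool's tilt was about 0.002 rad. The readings held steady over the last 0.4 s, and the grip was about 39 mm wide at the set 80 N.

**Sideways hole alignment (less certain):**
- The checks disagree by 1–1.5 mm. With the valve just off the plate, the picture showed it centred within about 0.7 mm.
- The same check with the flange pressed on still read about 1 to 1.5 mm toward +y. I trusted it less, because the flange edge blends into the plate there.
- The arm hid the flange from the top camera, so I had no second view of the final fit.

**Everything else:** the last picture shows the blue block, the look-alike stand and the other objects where they were.

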